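# Index a carving turntable with its spring pin

## Task

The dish on the carving turntable is locked by the spring pin. Pull the pin's black grip up, turn it into its rest notch and let go so that it stays out by itself; then swing the dish round until its handle tab points at the upright steel post; then turn the pin back so that it springs fully down into the slot there and locks the dish. Leave the mallet, sharpening stone, gouge and bowl blank around it where they are.

Things in the scene. Friction and masses are not known exactly. Their poses are not given: they have to be found in the camera images.
- stand: Grey round base plate, 380 mm across, 12 mm thick, fixed to the bench; its position and yaw differ every time. Origin: centre of its underside, on the vertical axis about which the dish turns. The pin stands above its +y side, 150 mm from the axis, on a dark steel bracket (34 mm wide, reaching 138 to 189 mm from the axis, 46 mm high; the steel collar on it reaches 76 mm high and 21 mm round the pin). Nothing on the bracket is in the tab's way, but the tab need not pass it.
- turntable (a joint): Angle of the turntable with the dish, rad, 0 (to within 0.01) at the start, growing anticlockwise seen from above; limits -3.1 and 3.1. It turns stiffly (0.3 N m, about 2.5 N at the tab) and stays where it is left. A steel index ring (r 140 to 160 mm, top 30 mm above the bench) has 12 slots, 30 degrees apart, 15 mm wide and open at the top; at each multiple of 30 degrees a slot lies under the pin. The wooden dish on it: 194 mm across, rim 59 mm above the bench.
- tab_tip (a point): The middle of the outer end of the dish's handle tab, a wooden block 36 mm wide that juts out radially from the dish to 132 mm from the turntable axis (the free part is from 97 to 132 mm), its top 58 mm and its underside 32 mm above the bench; this point is 45 mm above the bench. At the start it is on the stand's -y side, opposite the pin.
- post: Upright steel post with a small flat head (24 mm across), 46 mm tall, standing on the base plate 177 mm from the turntable axis, its top 58 mm above the bench. Origin: centre of its foot. It stands 60, 90 or 120 degrees to one side or the other of the tab's start (and so 60 degrees or more from the pin); five low dome-headed screws (16 mm across, 6 mm high) sit at the other such places and mean nothing. When the tab points at it a slot lies under the pin.
- pin_grip (a point): Centre of the pin's black grip: a bar 42 mm long (its own x axis), 13 mm thick (its y) and 30 mm tall, on top of the vertical spring pin; 97 mm above the bench when the pin is in. Its underside is 15 mm below this point, and the collar's top is 6 mm below that when the pin is in. Pinch it across its thickness from above.
- pin (a joint): How far the pin is pulled up, m: 0 fully in (its tip 9.5 mm deep in a slot), at most 0.026. A spring pushes it down with 6 N at 0 and 12.5 N at the top. A cross pin under the grip keeps it from turning until it is up 17.5 mm or more; resting in the rest notch it stands at about 0.013; lying on the ring between slots it stands at about 0.0095. Its round tip finds a slot by itself if the dish is within about 1.5 degrees of it.
- pin_turn (a joint): Turn of the grip, rad, growing anticlockwise from above: 0 in line with the slot in the collar (the pin can go in), limit 1.45; the rest notch is at about 1.32 (1.23 to 1.41) and 4 mm deep, so the pin must be lifted past 17.5 mm again to be turned back. Turned back to within 0.1 of 0 it can spring in.
- mallet: Wooden carver's mallet standing on its round head, 86 mm across, 205 mm tall. Origin: centre of its underside. Bystander.
- stone: Sharpening stone in a dark wooden tray, 75 x 160 x 32 mm (x, y, z). Origin: centre of its underside. Bystander.
- gouge: Gouge lying on the bench, 220 mm long (along its y), 22 mm thick. Origin: about its middle, on the bench. Bystander.
- blank: Round bowl blank, 130 mm across, 35 mm high. Origin: centre of its underside. Bystander.

How it is judged (in metres and radians):
On the way, in this order (a step that is already met when the one before it is completed fails the run):
1. the pin is parked in its rest notch, out by itself and let go (value of joint pin above 0.01 m and value of joint pin_turn above 0.95 rad and contact force between the fingers and pin below 0.3 N), for 0.2 s.
2. with the pin still parked, the tab is brought round to the post (value of joint pin above 0.01 m and value of joint pin_turn above 0.95 rad and horizontal distance between tab_tip and post below 0.055 m), for 0.2 s.
At the end, for the whole second after the job is handed in: The pin is fully in (within 3 mm) with its grip turned back, the tab tip is within 55 mm of the post's axis in plan (in the slot it is 45 mm; the next slot is 90 mm) and the dish is at rest (value of joint pin below 0.003 m and value of joint pin_turn below 0.25 rad and horizontal distance between tab_tip and post below 0.055 m and velocity of joint turntable between -0.02 and 0.02 rad/s); the robot touches nothing.
It fails at once if the mallet is shifted more than 25 mm (distance of mallet from where it was at the start of the episode above 0.025 m).
It fails at once if the stone is shifted more than 25 mm (distance of stone from where it was at the start of the episode above 0.025 m).
It fails at once if the gouge is shifted more than 25 mm (distance of gouge from where it was at the start of the episode above 0.025 m).
It fails at once if the blank is shifted more than 25 mm (distance of blank from where it was at the start of the episode above 0.025 m).
It fails at once if the mallet is knocked over (angle between mallet's own z axis and vertical above 0.5 rad).
It also fails if it takes over 72 s, if anything falls off the work surface, if the arm or the gripper's body presses on something with over 40 N, if the wrist force passes 120 N, or if a joint passes its speed limit or range.

## Robot

A 7-joint arm with a two-finger parallel gripper is mounted at the origin on the work surface. World frame = base frame: x ahead of the robot, y to its left, z up, the work surface at z = 0. Lengths are in mm, angles in rad, forces in N, time in s.
With the tool pointing down it reaches from about 400 to 850 mm from the base axis. Payload 4.4 kg.
Tool frame: the origin (TCP) lies midway between the tips of the shut fingers; the grasp point (between the pads) lies 19 mm behind it (r.grip_point_offset is the distance from the TCP to the grasp point, in mm); y points along the fingers, z is the direction in which the jaws open and shut, and the axes are right-handed (so a half turn about y gives the same grasp; the last joint's range is limited). The gripper opens to 94 mm and grips with 3 to 60 N. Pads are 16 mm wide; open, the fingers measure 119 mm over their backs; the gripper's body (75 mm by 177 mm) begins 78 mm behind the grasp point.
Start: joints at [1.212, 0.628, 0.038, 1.517, -0.027, 0.996, -0.02], TCP at [187.641, -622.342, 205.478] pointing down, gripper open.
Joint ranges: [-3.06, 3.06], [-0.37, 2.12], [-1.25, 1.32], [0.18, 2.47], [-1.1, 4.24], [0.23, 1.98], [-2.94, 2.94]. Speed limits (rad/s): [2.57, 2.57, 3.14, 3.14, 3.14, 3.14, 3.14].

## Interface

Orientations are given as a unit quaternion [x, y, z, w].
In Python, from rig import r gives the robot as it stands.
- The arm moves only by the tool send_rows, never from a script. Its argument "targets" is a list of rows, each a list of 4 numbers: the shift along the tool's x, y, z in mm, then the turn about the tool's y in rad. In form: [[tx, ty, tz, roll], ...]. A call has 1 to 20 rows; each row is the pose to reach, as a shift and turn from the pose measured when the call began, along the tool's axes at that moment; what a row does not reach only later rows make up. A row lasts 1/12 s, in which the tool goes at most 41.7 mm and 7.16 degrees, less where a joint would pass 70% of its speed; a pose out of reach is approached as far as the arm can. A call with a gripper value outside its range is refused whole. "gripper" is the finger opening in mm, from 0 to 94, set as the call begins (left out, the last holds). The fingers move at their own pace and stop on an object; "newtons" is the grip in N (left out, the last holds). Time passes only in rows, so rows that repeat a pose let the fingers close. It gives the time, the measured TCP pose, the force and the opening at its end, in the units of the state.
- r.read_state(): the state, without advancing time (a new reading comes with each control period).
- r.grab_frame(name): name is "side" or "top"; returns a dict with "pixels" (400x640x3 uint8, blue, green, red), "intrinsics" (3x3 intrinsics, pixels), "eye" and "attitude" of the camera in the world. Camera axes: x right, y down, z forward; pixel columns grow to the right and rows downward; lengths in mm; the calibration is good to about 2 mm. A picture is of the moment at which its call begins. There is no depth.
- r.close_job(): hands the job in, once; it reports no verdict.
The state is a dict: "t": time; "joint_positions": joint angles; "qd": joint speeds; "joint_efforts": joint torques, N m; "tcp_pos": TCP position; "tool_rot": TCP orientation; "contact_force": force on the tool from outside, world axes, zero at the start; "moment": the same for the moment, N m; "width": finger opening in mm.
Only numpy, scipy, OpenCV 4.12 (cv2) and the standard library are available. Lean on these libraries where they do the work, as an engineer would, in place of code of your own. Each camera call takes 0.05 s, during which the arm holds its last target. There are 200 camera calls.

## Working session

There is one attempt and no reset: what is moved stays moved. The work goes in short steps, Python scripts to look and compute and a tool call to move; the robot and the scene stay as the last step left them, time stands still between calls to the robot, and variables do not carry over. Pictures are saved under pics/ and viewed, about 8 in all and at most 12, crops included, and the job is handed in when it is done.

Besides the shell and the picture viewer there is one more tool, called after "Emit:" as a command line: name --pt "numbers of a row" for each row, then --argument value for the rest. send_rows: Moves the arm, as the interface text tells. Its arguments: {"type":"object","properties":{"targets":{"type":"array","items":{"type":"array","items":{"type":"number"}}},"gripper":{"type":"number"},"newtons":{"type":"number"}},"required":["targets"]}

```bash
ls; mkdir -p pics; python3 - <<'E'
from rig import r
import cv2,numpy as np
s=r.read_state()
for k,v in s.items(): print(k,np.round(v,3))
for n in("side","top"):
    f=r.grab_frame(n); cv2.imwrite(f"pics/{n}0.png",f["pixels"]); print(n,f["intrinsics"],f["eye"],f["attitude"])
print(r.grip_point_offset)
E
```

```text
pics
t 0.0
joint_positions [ 1.212  0.629  0.038  1.518 -0.027  0.996 -0.02 ]
qd [-0.001  0.002 -0.    -0.001 -0.001  0.001 -0.001]
joint_efforts [-1.0000e-03 -5.4973e+01  1.1440e+00 -1.8664e+01 -5.2000e-02  2.4000e-02
  0.0000e+00]
tcp_pos [ 187.433 -621.686  204.562]
tool_rot [-0.103  0.7   -0.699  0.103]
contact_force [0.556 0.097 0.062]
moment [ 0.014 -0.019 -0.067]
width 94.067
side [[510.47137155   0.         322.58344694]
 [  0.         510.47137155 192.56931561]
 [  0.           0.           1.        ]] [258.0436142  718.83053275 666.96822545] [-0.19765282  0.87502746 -0.43061615  0.09914658]
top [[370.74445976   0.         317.24347941]
 [  0.         370.74445976 205.54250213]
 [  0.           0.           1.        ]] [467.59368927  13.5058329  803.20293032] [-0.70189834  0.70808242 -0.05817939  0.05072638]
18.8
```

View pics/top0.png

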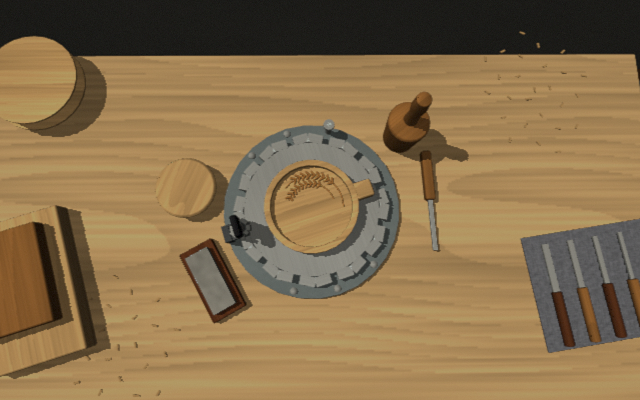

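View pics/side0.png

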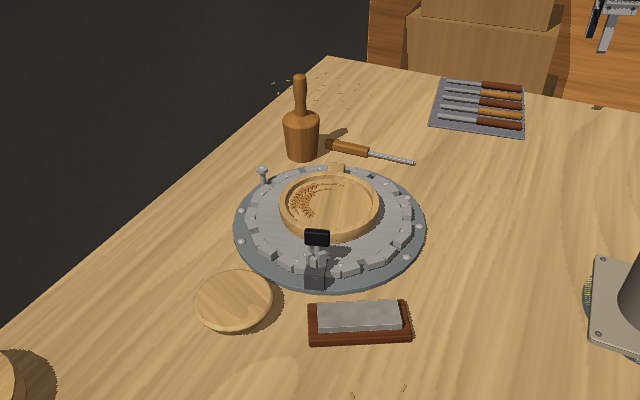

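Top view: black grip about (236,228), tab (364,189), post head (329,126), dish centre about (311,206). The side view shows the grip at (317,237) and the post at (263,172). The mallet and gouge are beyond the tab, and the stone and blank are near the pin.

```bash
cat > h.py <<'E'
import cv2,numpy as np
from scipy.spatial.transform import Rotation as R
from rig import r
def cam(n):
    f=r.grab_frame(n); return f
def ray(f,u,v):
    d=R.from_quat(f["attitude"]).as_matrix()@np.linalg.inv(f["intrinsics"])@np.array([u,v,1.]); return np.array(f["eye"]),d/np.linalg.norm(d)
def onz(f,u,v,z):
    e,d=ray(f,u,v); return e+d*(z-e[2])/d[2]
def tri(a,b):
    (e1,d1),(e2,d2)=a,b
    A=np.stack([d1,-d2],1); t=np.linalg.lstsq(A,e2-e1,rcond=None)[0]
    p,q=e1+t[0]*d1,e2+t[1]*d2; return (p+q)/2,np.linalg.norm(p-q)
def proj(f,p):
    c=R.from_quat(f["attitude"]).as_matrix().T@(np.array(p)-f["eye"]); k=f["intrinsics"]@c; return k[:2]/k[2]
def big(m,box):
    z=np.zeros_like(m); x0,y0,x1,y1=box; z[y0:y1,x0:x1]=m[y0:y1,x0:x1]
    c=max(cv2.findContours(z,cv2.RETR_EXTERNAL,cv2.CHAIN_APPROX_NONE)[0],key=cv2.contourArea); return c
E
python3 - <<'E'
from h import *
T=cam("top");S=cam("side")
def circ(P):
    A=np.c_[2*P[:,:2],np.ones(len(P))];s=np.linalg.lstsq(A,(P[:,:2]**2).sum(1),rcond=None)[0];return s[:2],np.sqrt(s[2]+s[0]**2+s[1]**2)
for n,f,box in(("top",T,(215,115,410,305)),("side",S,(225,160,435,300))):
    hsv=cv2.cvtColor(f["pixels"],cv2.COLOR_BGR2HSV)
    grey=((hsv[...,1]<70)&(hsv[...,2]>40)).astype(np.uint8)*255
    c=big(grey,box)[:,0]; c=cv2.convexHull(c)[:,0]
    P=np.array([onz(f,u,v,12) for u,v in c])
    # robust circle
    k=np.ones(len(P),bool)
    for _ in range(8):
        o,rr=circ(P[k]); e=np.abs(np.hypot(*(P[:,:2]-o).T)-rr); k=e<max(2,np.median(e)*2)
    print(n,"plate",o,rr,k.sum(),len(P))
    # dish rim
    wood=((hsv[...,1]>70)&(hsv[...,2]>60)).astype(np.uint8)*255
    bx=(258,155,385,258) if n=="top" else (275,160,385,250)
    d=cv2.convexHull(big(cv2.morphologyEx(wood,cv2.MORPH_OPEN,np.ones((3,3))),bx))[:,0]
    P=np.array([onz(f,u,v,59) for u,v in d]);k=np.ones(len(P),bool)
    for _ in range(8):
        o,rr=circ(P[k]); e=np.abs(np.hypot(*(P[:,:2]-o).T)-rr); k=e<max(2,np.median(e)*1.5)
    print(n,"dish",o,rr,k.sum(),len(P))
    blk=(hsv[...,2]<45).astype(np.uint8)*255
    bx=(222,205,250,242) if n=="top" else (295,222,340,250)
    b=big(blk,bx);print(n,"grip",cv2.minAreaRect(b),cv2.boundingRect(b))
t=cv2.resize(T["pixels"][110:250,215:395],None,fx=4.4,fy=4.2,interpolation=cv2.INTER_CUBIC)
cv2.imwrite("pics/c1.png",t)
s=cv2.resize(S["pixels"][155:295,230:430],None,fx=4,fy=4,interpolation=cv2.INTER_CUBIC);cv2.imwrite("pics/c2.png",s)
E
```

```text
top plate [583.95080465  17.59895936] 188.64066393733708 45 50
top dish [583.84486778  17.68922371] 96.61591396013058 32 37
top grip ((239.36740112304688, 228.31468200683594), (19.704246520996094, 26.179065704345703), 2.2906100749969482) (229, 215, 21, 27)
side plate [583.19441725  26.25588939] 193.2955960707696 30 44
side dish [582.18427095   8.77989546] 128.9818524526508 11 21
side grip ((317.0, 237.5), (17.0, 24.0), 90.0) (305, 229, 25, 18)
```

View pics/c1.png

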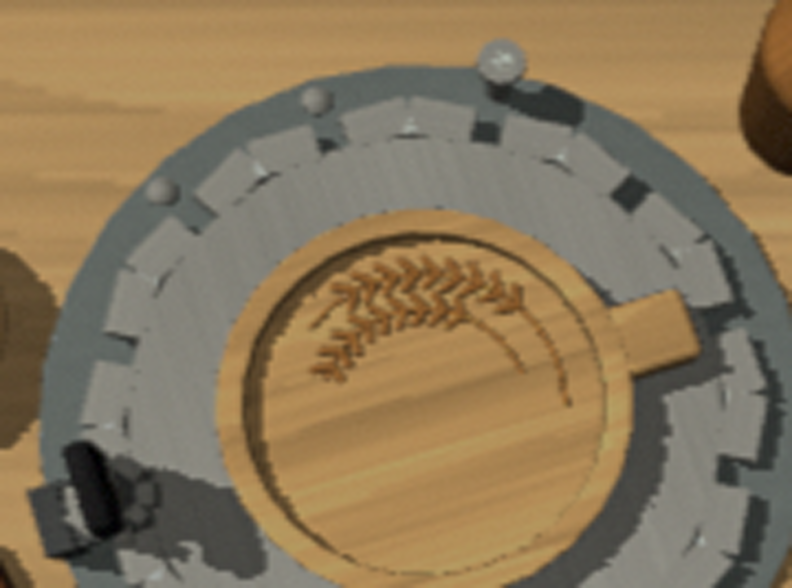

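View pics/c2.png

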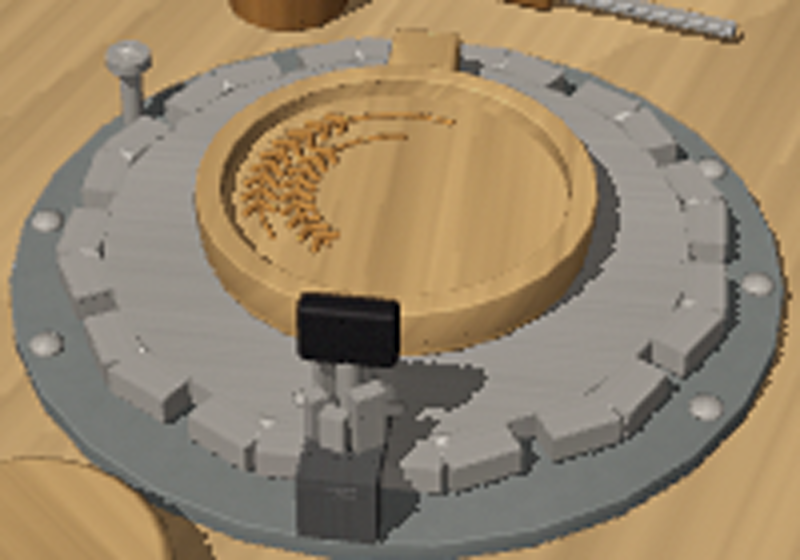

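The crops show the tab's outer end corners at (370.2,179) and (374.1,194.5), the post head at (328.9,124.3) and the grip at about (236,226.5) in the top view. In the side view, the post head is at (262,170). The grip bar lies tangentially.

```bash
python3 - <<'E'
from h import *
T=cam("top");S=cam("side")
C=np.array([583.9,17.6])
def c1(u,v): return 215+u/4.4,110+v/4.2
def c2(u,v): return 230+u/4,155+v/4
def pol(p): d=p[:2]-C; return np.round(p,1),round(np.hypot(*d),1),round(np.degrees(np.arctan2(d[1],d[0])),1)
print("tab end",[pol(onz(T,*c1(*q),58)) for q in((683,290),(700,355))])
print("post",pol(onz(T,*c1(501,60),58)))
print("post tri",tri(ray(T,*c1(501,60)),ray(S,*c2(128,55))))
for q in((317,102),(163,190)): print("screw",pol(onz(T,*c1(*q),18)))
# grip
p,e=tri(ray(T,*c1(92,490)),ray(S,*c2(349,330)));print("grip",pol(p),e)
print("griptop ends",pol(onz(T,*c1(83,447),112)),pol(onz(T,*c1(100,533),112)))
for q in ((300,295),(398,300)): print("side grip top edge",pol(onz(S,*c2(*q),112)))
E=[pol(onz(T,*c1(*q),46)) for q in((27,492),(45,558))];print("bracket outer corners",E)
for a in (-74,-71,-68,102):
  pass
s=r.read_state();M=R.from_quat(s["tool_rot"]).as_matrix();print(M.round(3))
E
```

```text
tab end [(array([ 637.7, -104.6,   58. ]), np.float64(133.5), np.float64(-66.2)), (array([ 605.3, -111.5,   58. ]), np.float64(130.9), np.float64(-80.6))]
post (array([756.4, -21.1,  58. ]), np.float64(176.8), np.float64(-12.6))
post tri (array([757.28272928, -21.76774189,  52.05377781]), np.float64(2.809747855283495))
screw (array([749.3,  69.8,  18. ]), np.float64(173.4), np.float64(17.5))
screw (array([702. , 146.1,  18. ]), np.float64(174.5), np.float64(47.4))
grip (array([537.3, 161.3,  94.3]), np.float64(151.1), np.float64(108.0)) 1.6034957804902523
griptop ends (array([555.6, 162.1, 112. ]), np.float64(147.3), np.float64(101.1)) (array([517.2, 154. , 112. ]), np.float64(151.9), np.float64(116.1))
side grip top edge (array([555.2, 168.1, 112. ]), np.float64(153.2), np.float64(100.8))
side grip top edge (array([517.7, 153.7, 112. ]), np.float64(151.4), np.float64(115.9))
bracket outer corners [(array([542.1, 201.7,  46. ]), np.float64(188.8), np.float64(102.8)), (array([510.1, 192.5,  46. ]), np.float64(189.8), np.float64(112.9))]
[[-0.957 -0.     0.289]
 [-0.289  0.001 -0.957]
 [-0.    -1.    -0.001]]
```

Emit:
send_rows --pt "-393 0 -218 0" --pt "-393 0 -218 0" --pt "-393 0 -218 0" --pt "-393 0 -218 0" --pt "-393 0 -218 0" --pt "-393 0 -218 0" --pt "-393 0 -218 0" --pt "-393 0 -218 0" --pt "-393 0 -218 0" --pt "-393 0 -218 0" --pt "-393 0 -218 0" --pt "-393 0 -218 0" --pt "-562 0 -648 -0.01" --pt "-562 0 -648 -0.01" --pt "-562 0 -648 -0.01" --pt "-562 0 -648 -0.01" --pt "-562 0 -648 -0.01" --pt "-562 0 -648 -0.01" --pt "-562 0 -648 -0.01" --pt "-562 0 -648 -0.01" --gripper 40

```text
t: 1.97
tcp_pos: [528.0, 33.9, 205.7]
tool_rot: [-0.106, 0.699, -0.699, 0.107]
contact_force: [0.4, -0.0, 0.3]
width: 40.1
```

```bash
cat > go.py <<'E'
import sys
from h import *
# prints tool-axis shift & roll to reach x y z and jaw(z axis) heading deg
def plan(x,y,z,head):
    s=r.read_state();M=R.from_quat(s["tool_rot"]).as_matrix()
    h=np.degrees(np.arctan2(M[1,2],M[0,2]))
    dh=(head-h+90)%180-90
    print("tcp",np.round(s["tcp_pos"],1),"head",round(h,2),"F",np.round(s["contact_force"],1),"w",round(s["width"],1),"t",round(s["t"],2),"tooly",M[:,1].round(3),"j",np.round(s["joint_positions"],2))
    print("shift",np.round(M.T@(np.array([x,y,z])-s["tcp_pos"]),1),"roll",round(-np.radians(dh),3))
if __name__=="__main__": plan(*map(float,sys.argv[1:]))
E
python3 go.py 538.5 161 78 107.4
python3 - <<'E'
from h import *
T=cam("top")
p=onz(T,402,128,50);print("mallet ~",p, "handle top",onz(T,424,99,205), "gouge",onz(T,427,153,11),onz(T,437,250,11))
E
```

```text
tcp [528.   33.9 205.7] head -72.67 F [ 0.4 -0.   0.3] w 40.1 t 1.97 tooly [ 0.  0. -1.] j [-0.12  0.45  0.    1.85 -0.    0.83 -1.38]
shift [ -47.9  127.8 -118.2] roll -0.001
mallet ~ [ 750.32426378 -177.16334924   50.        ] handle top [ 743.91661695 -178.06138834  205.        ] gouge [ 706.65371309 -240.02328581   11.        ] [ 492.81509949 -249.59684722   11.        ]
```

Emit:
send_rows --pt "-48 40 -118 0" --pt "-48 70 -118 0" --pt "-48 70 -118 0" --pt "-48 70 -118 0" --pt "-48 70 -118 0" --pt "-48 70 -118 0"

```text
t: 2.52
tcp_pos: [536.7, 174.8, 135.6]
tool_rot: [-0.112, 0.701, -0.695, 0.112]
contact_force: [0.1, -0.1, 0.2]
width: 39.8
```

```bash
python3 go.py 538.5 161 84 107.4
python3 - <<'E'
from h import *
S=cam("side");T=cam("top")
a=cv2.resize(S["pixels"][110:290,200:440],None,fx=3,fy=3)
b=cv2.resize(T["pixels"][150:290,180:300],None,fx=3,fy=3)
cv2.imwrite("pics/d.png",a)
E
```

```text
tcp [536.7 174.8 135.6] head -71.73 F [ 0.1 -0.1  0.2] w 39.8 t 2.52 tooly [-0.001  0.008 -1.   ] j [-0.35  0.59 -0.01  1.83 -0.    0.71 -1.61]
shift [ 2.7 51.5 14. ] roll 0.015
```

View pics/d.png

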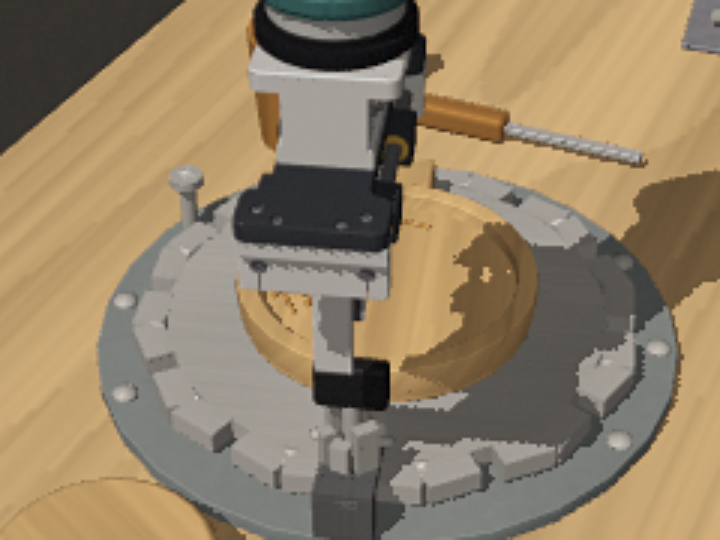

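The outer finger (image column about 335) hangs in front of the black grip (about 350), slightly left. The arm was still settling, so I'll hold and correct.

Emit:
send_rows --pt "2.5 4 14 0.015" --pt "2.5 4 14 0.015" --pt "2.5 4 14 0.015" --pt "2.5 4 14 0.015" --pt "2.5 4 14 0.015" --pt "2.5 4 14 0.015"

```text
t: 3.12
tcp_pos: [540.2, 157.7, 133.1]
tool_rot: [-0.104, 0.702, -0.697, 0.106]
contact_force: [0.1, 0.5, -0.3]
width: 39.6
```

```bash
python3 go.py 538.5 161 84 107.4
```

```text
tcp [540.2 157.7 133.1] head -72.88 F [ 0.1  0.5 -0.3] w 39.6 t 3.12 tooly [ 0.002  0.007 -1.   ] j [-0.33  0.59 -0.    1.84 -0.01  0.7  -1.6 ]
shift [ 0.8 49.2 -3.3] roll -0.005
```

Emit:
send_rows --pt "0.8 8 -3 0" --pt "0.8 16 -3 0" --pt "0.8 24 -3 0" --pt "0.8 32 -3 0" --pt "0.8 40 -3 0" --pt "0.8 46 -3 0" --pt "0.8 49 -3 0" --pt "0.8 49 -3 0" --pt "0.8 49 -3 0" --pt "0.8 49 -3 0" --pt "0.8 49 -3 0" --pt "0.8 49 -3 0"

```text
t: 4.12
tcp_pos: [539.0, 160.8, 84.6]
tool_rot: [-0.104, 0.702, -0.697, 0.107]
contact_force: [0.2, 0.3, -0.3]
width: 39.8
```

```bash
python3 go.py 538.5 161 84 107.4
```

```text
tcp [539.  160.8  84.6] head -72.89 F [ 0.2  0.3 -0.3] w 39.8 t 4.12 tooly [ 0.003  0.008 -1.   ] j [-0.33  0.66 -0.01  1.88 -0.01  0.59 -1.6 ]
shift [ 0.4  0.6 -0.3] roll -0.005
```

Emit:
send_rows --pt "0 0 0 0" --pt "0 0 0 0" --pt "0 0 0 0" --pt "0 0 0 0" --pt "0 0 0 0" --pt "0 0 0 0" --pt "0 0 0 0" --pt "0 0 0 0" --gripper 0 --newtons 45

```text
t: 4.78
tcp_pos: [538.8, 161.4, 84.7]
tool_rot: [-0.104, 0.702, -0.696, 0.107]
contact_force: [-0.4, 2.1, 0.6]
width: 12.8
```

```bash
python3 go.py 538.5 161 84 107.4
```

```text
tcp [538.8 161.4  84.7] head -72.85 F [-0.4  2.1  0.6] w 12.8 t 4.78 tooly [ 0.003  0.008 -1.   ] j [-0.33  0.66 -0.01  1.88 -0.01  0.59 -1.6 ]
shift [0.4 0.7 0.3] roll -0.004
```

Gripped (12.8 mm wide). Now lifting.

Emit:
send_rows --pt "0 -4 0 0" --pt "0 -8 0 0" --pt "0 -12 0 0" --pt "0 -16 0 0" --pt "0 -20 0 0" --pt "0 -22.5 0 0" --pt "0 -22.5 0 0" --pt "0 -22.5 0 0" --pt "0 -22.5 0 0"

```text
t: 5.53
tcp_pos: [538.6, 161.3, 107.0]
tool_rot: [-0.104, 0.702, -0.696, 0.107]
contact_force: [1.4, 3.0, -11.9]
width: 12.9
```

```bash
python3 go.py 538.8 161.4 107 107.4
```

```text
tcp [538.6 161.3 107. ] head -72.84 F [  1.4   3.  -11.9] w 12.9 t 5.53 tooly [ 0.002  0.008 -1.   ] j [-0.33  0.63 -0.01  1.86 -0.01  0.64 -1.6 ]
shift [-0.2 -0.  -0.1] roll -0.004
```

Emit:
send_rows --pt "0 0 0 -0.1" --pt "0 0 0 -0.2" --pt "0 0 0 -0.3" --pt "0 0 0 -0.4" --pt "0 0 0 -0.5" --pt "0 0 0 -0.6" --pt "0 0 0 -0.7" --pt "0 0 0 -0.8" --pt "0 0 0 -0.9" --pt "0 0 0 -1.0" --pt "0 0 0 -1.1" --pt "0 0 0 -1.2" --pt "0 0 0 -1.28" --pt "0 0 0 -1.32" --pt "0 0 0 -1.32" --pt "0 0 0 -1.32" --pt "0 0 0 -1.32" --pt "0 0 0 -1.32"

```text
t: 7.03
tcp_pos: [537.9, 161.7, 106.6]
tool_rot: [-0.509, 0.49, -0.486, 0.514]
contact_force: [-0.6, 5.1, -12.7]
width: 13.0
```

```bash
python3 go.py 538.8 161.4 98 183.03
```

```text
tcp [537.9 161.7 106.6] head 2.7 F [ -0.6   5.1 -12.7] w 13.0 t 7.03 tooly [ 0.001  0.009 -1.   ] j [-0.09  0.66 -0.38  1.86  0.35  0.69 -0.63]
shift [0.4 8.6 0.8] roll -0.006
```

Emit:
send_rows --pt "0 3 0 0" --pt "0 6 0 0" --pt "0 8 0 0" --pt "0 9 0 0" --pt "0 10 0 0" --pt "0 10 0 0" --pt "0 10 0 0" --pt "0 10 0 0"

```text
t: 7.7
tcp_pos: [538.0, 161.9, 97.4]
tool_rot: [-0.509, 0.49, -0.486, 0.514]
contact_force: [-2.2, 2.7, 3.4]
width: 12.9
```

```bash
python3 go.py 538.8 161.4 98 183.03
```

```text
tcp [538.  161.9  97.4] head 2.69 F [-2.2  2.7  3.4] w 12.9 t 7.7 tooly [ 0.002  0.009 -1.   ] j [-0.1   0.67 -0.37  1.86  0.36  0.67 -0.63]
shift [ 0.5 -0.6  0.7] roll -0.006
```

The notch carries the pin (force has changed sign at about 13 mm). Releasing and rising.

Emit:
send_rows --pt "0 0 0 0" --pt "0 0 0 0" --pt "0 0 0 0" --pt "0 0 0 0" --pt "0 0 0 0" --pt "0 0 0 0" --pt "0 -20 0 0" --pt "0 -40 0 0" --pt "0 -60 0 0" --pt "0 -80 0 0" --pt "0 -90 0 0" --pt "0 -90 0 0" --pt "0 -90 0 0" --pt "0 -90 0 0" --gripper 40

```text
t: 8.87
tcp_pos: [537.1, 160.6, 186.3]
tool_rot: [-0.51, 0.49, -0.486, 0.514]
contact_force: [0.2, -0.3, -0.4]
width: 40.0
```

```bash
python3 go.py 538.8 161.4 98 183.03; python3 - <<'E'
from h import *
S=cam("side")
cv2.imwrite("pics/e.png",cv2.resize(S["pixels"][130:310,200:440],None,fx=3,fy=3))
E
```

```text
tcp [537.1 160.6 186.3] head 2.68 F [ 0.2 -0.3 -0.4] w 40.0 t 8.87 tooly [-0.     0.008 -1.   ] j [-0.05  0.55 -0.44  1.79  0.29  0.86 -0.57]
shift [-0.  88.3  1.7] roll -0.006
```

View pics/e.png

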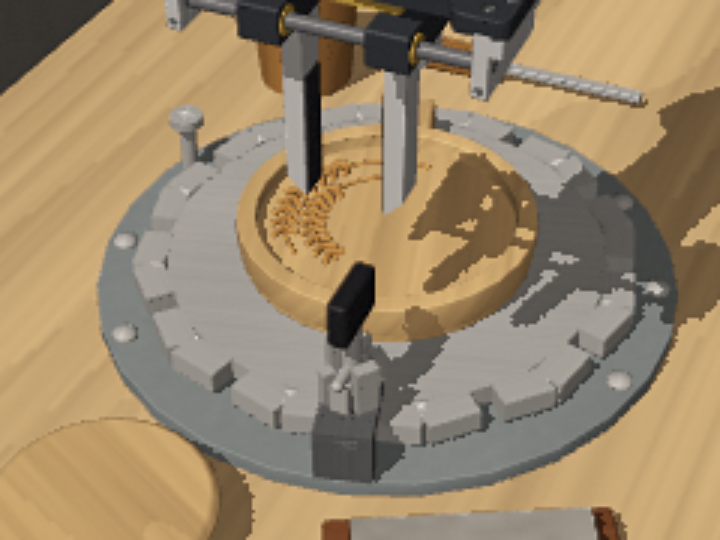

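The grip is turned and stays up in the notch by itself at (350,300). Next is the tab.

```bash
python3 go.py 618.6 -93.1 120 17.4
```

```text
tcp [537.  160.6 186.1] head 2.69 F [ 0.1 -0.3 -0.8] w 39.6 t 8.92 tooly [-0.001  0.008 -1.   ] j [-0.05  0.55 -0.44  1.79  0.29  0.86 -0.57]
shift [257.8  64.1  69.6] roll -0.257
```

Emit:
send_rows --pt "30 0 8 -0.05" --pt "60 0 16 -0.1" --pt "90 10 24 -0.15" --pt "120 20 32 -0.2" --pt "150 30 40 -0.257" --pt "180 40 50 -0.257" --pt "210 50 60 -0.257" --pt "235 60 66 -0.257" --pt "250 64 69.6 -0.257" --pt "258 64 69.6 -0.257" --pt "258 64 69.6 -0.257" --pt "258 64 69.6 -0.257" --pt "258 64 69.6 -0.257" --pt "258 64 69.6 -0.257" --pt "258 64 69.6 -0.257" --pt "258 64 69.6 -0.257" --gripper 70

```text
t: 10.25
tcp_pos: [618.7, -92.3, 120.6]
tool_rot: [-0.568, 0.42, -0.416, 0.572]
contact_force: [-0.6, -0.4, 0.5]
width: 69.8
```

```bash
python3 go.py 618.6 -93.1 37 17.4
```

```text
tcp [618.7 -92.3 120.6] head 17.5 F [-0.6 -0.4  0.5] w 69.8 t 10.25 tooly [ 0.     0.008 -1.   ] j [ 0.39  0.73 -0.47  1.66  0.4   0.85  0.06]
shift [ 1.4 83.6 -0.6] roll 0.002
```

Emit:
send_rows --pt "1 15 -0.5 0" --pt "1 30 -0.5 0" --pt "1 45 -0.5 0" --pt "1 60 -0.5 0" --pt "1 72 -0.5 0" --pt "1 80 -0.5 0" --pt "1 83 -0.5 0" --pt "1 83 -0.5 0" --pt "1 83 -0.5 0" --pt "1 83 -0.5 0"

```text
t: 11.08
tcp_pos: [619.3, -92.6, 38.4]
tool_rot: [-0.568, 0.419, -0.417, 0.573]
contact_force: [-0.7, -0.6, -0.8]
width: 70.0
```

Emit:
send_rows --pt "0 0 0 0" --pt "0 0 0 0" --pt "0 0 0 0" --pt "0 0 0 0" --pt "0 0 0 0" --pt "0 0 0 0" --pt "0 0 0 0" --pt "0 0 0 0" --gripper 20 --newtons 20

```text
t: 11.75
tcp_pos: [618.9, -92.8, 38.4]
tool_rot: [-0.568, 0.419, -0.417, 0.573]
contact_force: [-1.1, -0.7, 2.1]
width: 36.2
```

```bash
python3 go.py 697.1 -7.7 37 77.4; python3 - <<'E'
from h import *
from rig import r
# arc rows in tool axes about C, 60 deg in 18 steps
s=r.read_state();M=R.from_quat(s["tool_rot"]).as_matrix();C=np.array([583.9,17.6,0]);p=np.array(s["tcp_pos"])
C[2]=p[2];d=p-C
print(np.hypot(*d[:2]),np.degrees(np.arctan2(d[1],d[0])))
for a in np.linspace(0,60,17)[1:]:
    print(np.round(M.T@(R.from_euler("z",a,degrees=True).apply(d)-d),1),round(-np.radians(a),3))
E
```

```text
tcp [618.9 -92.8  38.4] head 17.51 F [-1.1 -0.7  2.1] w 36.2 t 11.75 tooly [ 0.001  0.007 -1.   ] j [ 0.36  0.84 -0.41  1.71  0.47  0.7   0.  ]
shift [-57.6   2.  100.2] roll -1.045
115.81215642254824 -72.42770156933354
[-0.3  0.   7.6] -0.065
[-1.   0.1 15.1] -0.131
[-2.2  0.1 22.6] -0.196
[-4.   0.1 30. ] -0.262
[-6.2  0.1 37.2] -0.327
[-8.9  0.2 44.3] -0.393
[-12.    0.2  51.2] -0.458
[-15.6   0.3  57.9] -0.524
[-19.6   0.3  64.3] -0.589
[-24.    0.4  70.5] -0.654
[-28.8   0.4  76.3] -0.72
[-34.    0.5  81.9] -0.785
[-39.5   0.5  87. ] -0.851
[-45.4   0.6  91.8] -0.916
[-51.6   0.6  96.2] -0.982
[-58.    0.7 100.2] -1.047
```

Emit:
send_rows --pt "-0.3 0 7.6 -0.065" --pt "-1 0 15.1 -0.131" --pt "-2.2 0 22.6 -0.196" --pt "-4 0 30 -0.262" --pt "-6.2 0 37.2 -0.327" --pt "-8.9 0 44.3 -0.393" --pt "-12 0 51.2 -0.458" --pt "-15.6 0 57.9 -0.524" --pt "-19.6 0 64.3 -0.589" --pt "-24 0 70.5 -0.654" --pt "-28.8 0 76.3 -0.72" --pt "-34 0 81.9 -0.785" --pt "-39.5 0 87 -0.851" --pt "-45.4 0 91.8 -0.916" --pt "-51.6 0 96.2 -0.982" --pt "-58 0 100.2 -1.047" --pt "-58 0 100.2 -1.047" --pt "-58 0 100.2 -1.047" --pt "-58 0 100.2 -1.047" --pt "-58 0 100.2 -1.047"

```text
t: 13.42
tcp_pos: [697.1, -7.1, 38.5]
tool_rot: [-0.7, 0.077, -0.078, 0.706]
contact_force: [2.8, 2.3, -7.4]
width: 35.8
```

```bash
python3 go.py 697.1 -7.7 38.4 77.4; python3 -c "
from h import *
p=r.read_state()['tcp_pos'];print(np.degrees(np.arctan2(p[1]-17.6,p[0]-583.9)),np.hypot(p[1]-17.6,p[0]-583.9))"
```

```text
tcp [697.1  -7.1  38.5] head 77.42 F [ 2.8  2.3 -7.4] w 35.8 t 13.42 tooly [ 0.001  0.008 -1.   ] j [ 0.33  0.98 -0.68  1.48  0.69  0.93  0.79]
shift [ 0.1  0.1 -0.6] roll 0.0
-12.290649736709819 115.84585927556398
```

Emit:
send_rows --pt "0 0 -0.3 0" --pt "0 0 -0.3 0" --pt "0 0 -0.3 0" --pt "0 0 -0.3 0"

```text
t: 13.75
tcp_pos: [697.1, -7.2, 38.5]
tool_rot: [-0.7, 0.078, -0.078, 0.706]
contact_force: [2.6, 2.8, -5.8]
width: 35.9
```

Emit:
send_rows --pt "0 0 0 0" --pt "0 0 0 0" --pt "0 0 0 0" --pt "0 0 0 0" --pt "0 0 0 0" --pt "0 -15 0 0" --pt "0 -30 0 0" --pt "0 -50 0 0" --pt "0 -75 0 0" --pt "0 -100 0 0" --pt "0 -125 0 0" --pt "0 -145 0 0" --pt "0 -150 0 0" --pt "0 -150 0 0" --gripper 70

```text
t: 14.92
tcp_pos: [698.2, -8.1, 191.8]
tool_rot: [-0.699, 0.076, -0.079, 0.706]
contact_force: [-1.0, 0.4, -1.2]
width: 69.7
```

```bash
python3 go.py 538.2 161.3 180 183.03
```

```text
tcp [698.2  -8.1 191.8] head 77.39 F [-1.   0.4 -1.2] w 69.7 t 14.92 tooly [ 0.006  0.009 -1.   ] j [ 0.36  0.81 -0.77  1.37  0.57  1.17  0.89]
shift [-193.2   12.3  130.3] roll 1.298
```

Emit:
send_rows --pt "-15 3 10 0.1" --pt "-30 6 20 0.2" --pt "-45 8 30 0.3" --pt "-60 10 40 0.4" --pt "-75 12 50 0.5" --pt "-90 12 60 0.6" --pt "-105 12 70 0.7" --pt "-120 12 80 0.8" --pt "-135 12 90 0.9" --pt "-150 12 100 1.0" --pt "-165 12 110 1.1" --pt "-180 12 120 1.2" --pt "-190 12 128 1.29" --pt "-193 12 130 1.298" --pt "-193 12 130 1.298" --pt "-193 12 130 1.298" --pt "-193 12 130 1.298" --pt "-193 12 130 1.298" --pt "-193 12 130 1.298" --gripper 40

```text
t: 16.5
tcp_pos: [538.8, 160.1, 180.1]
tool_rot: [-0.509, 0.488, -0.486, 0.516]
contact_force: [1.0, 0.3, -0.4]
width: 40.1
```

```bash
python3 go.py 538.2 161.5 97 182.9; python3 - <<'E'
from h import *
S=cam("side");T=cam("top")
a=cv2.resize(S["pixels"][130:310,220:440],None,fx=2,fy=2.4);b=cv2.resize(T["pixels"][110:290,220:400],None,fx=2,fy=2.4)
cv2.imwrite("pics/f.png",np.hstack([a,b]))
E
```

```text
tcp [538.8 160.1 180.1] head 2.96 F [ 1.   0.3 -0.4] w 40.1 t 16.5 tooly [ 0.006  0.009 -1.   ] j [-0.04  0.56 -0.45  1.8   0.3   0.85 -0.58]
shift [-0.7 83.1 -1. ] roll 0.001
```

View pics/f.png

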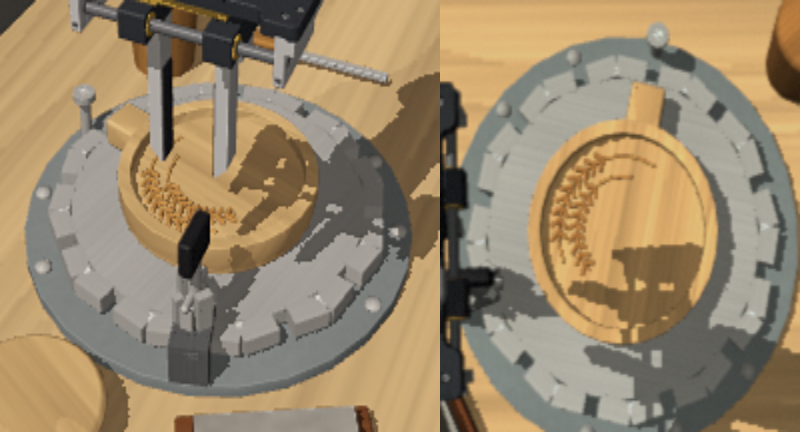

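The tab now points at the post (tab end at about (650,90) and post at (657,33) in the right panel). The pin is still parked. Going down to the grip.

Emit:
send_rows --pt "-0.7 15 -1 0" --pt "-0.7 30 -1 0" --pt "-0.7 45 -1 0" --pt "-0.7 58 -1 0" --pt "-0.7 70 -1 0" --pt "-0.7 78 -1 0" --pt "-0.7 83 -1 0" --pt "-0.7 83 -1 0" --pt "-0.7 83 -1 0" --pt "-0.7 83 -1 0"

```text
t: 17.43
tcp_pos: [538.6, 162.1, 97.8]
tool_rot: [-0.509, 0.487, -0.486, 0.517]
contact_force: [0.3, 0.2, 0.2]
width: 39.6
```

Emit:
send_rows --pt "0 0 0 0" --pt "0 0 0 0" --pt "0 0 0 0" --pt "0 0 0 0" --pt "0 0 0 0" --pt "0 0 0 0" --pt "0 0 0 0" --pt "0 0 0 0" --gripper 0 --newtons 45

```text
t: 18.1
tcp_pos: [537.9, 162.2, 98.0]
tool_rot: [-0.509, 0.487, -0.486, 0.517]
contact_force: [-3.3, 0.0, 5.5]
width: 12.7
```

Emit:
send_rows --pt "0 -3 0 0" --pt "0 -6 0 0" --pt "0 -9 0 0" --pt "0 -9.5 0 0" --pt "0 -9.5 0 0" --pt "0 -9.5 0 0" --pt "0 -9.5 0 0"

```text
t: 18.68
tcp_pos: [537.7, 162.1, 107.1]
tool_rot: [-0.509, 0.488, -0.486, 0.517]
contact_force: [1.4, 1.4, -12.1]
width: 12.4
```

```bash
python3 go.py 538.2 161.5 106.8 107.4
```

```text
tcp [537.7 162.1 107.1] head 2.99 F [  1.4   1.4 -12.1] w 12.4 t 18.68 tooly [ 0.006  0.009 -1.   ] j [-0.08  0.66 -0.4   1.86  0.37  0.69 -0.64]
shift [0.6 0.3 0.4] roll 1.319
```

Emit:
send_rows --pt "0 0 0 0.1" --pt "0 0 0 0.2" --pt "0 0 0 0.3" --pt "0.2 0 0.2 0.4" --pt "0.2 0 0.2 0.5" --pt "0.2 0 0.2 0.6" --pt "0.4 0 0.3 0.7" --pt "0.5 0 0.3 0.8" --pt "0.5 0 0.3 0.9" --pt "0.5 0 0.3 1.0" --pt "0.5 0 0.3 1.1" --pt "0.5 0 0.3 1.2" --pt "0.5 0 0.3 1.28" --pt "0.5 0 0.3 1.325" --pt "0.5 0 0.3 1.325" --pt "0.5 0 0.3 1.325" --pt "0.5 0 0.3 1.325" --pt "0.5 0 0.3 1.325"

```text
t: 20.18
tcp_pos: [538.5, 161.3, 107.1]
tool_rot: [-0.103, 0.702, -0.696, 0.108]
contact_force: [3.4, 0.4, -12.7]
width: 12.9
```

```bash
python3 go.py 538.5 161.3 85 107.2
```

```text
tcp [538.5 161.3 107.1] head -72.87 F [  3.4   0.4 -12.7] w 12.9 t 20.18 tooly [ 0.006  0.009 -1.   ] j [-0.32  0.63 -0.02  1.87  0.01  0.64 -1.62]
shift [ 0.2 22.1  0.2] roll -0.001
```

Aligned again. Lowering 21 mm, to about 1 mm above the seat.

Emit:
send_rows --pt "0 3 0 0" --pt "0 6 0 0" --pt "0 9 0 0" --pt "0 12 0 0" --pt "0 15 0 0" --pt "0 18 0 0" --pt "0 20 0 0" --pt "0 21 0 0" --pt "0 21 0 0" --pt "0 21 0 0" --pt "0 21 0 0" --pt "0 21 0 0"

```text
t: 21.18
tcp_pos: [538.6, 161.4, 86.2]
tool_rot: [-0.103, 0.702, -0.696, 0.108]
contact_force: [1.3, -1.2, -6.3]
width: 12.8
```

```bash
python3 go.py 538.5 161.3 85 107.2
```

```text
tcp [538.6 161.4  86.2] head -72.87 F [ 1.3 -1.2 -6.3] w 12.8 t 21.18 tooly [ 0.006  0.009 -1.   ] j [-0.32  0.66 -0.02  1.88  0.01  0.59 -1.62]
shift [0.2 1.2 0.1] roll -0.001
```

The spring still pulls down with 6.3 N, so the pin has gone into the slot. Releasing and rising clear.

Emit:
send_rows --pt "0 0 0 0" --pt "0 0 0 0" --pt "0 0 0 0" --pt "0 0 0 0" --pt "0 0 0 0" --pt "0 0 0 0" --pt "0 -20 0 0" --pt "0 -40 0 0" --pt "0 -60 0 0" --pt "0 -80 0 0" --pt "0 -100 0 0" --pt "0 -110 0 0" --pt "0 -110 -30 0" --pt "0 -110 -60 0" --pt "0 -110 -90 0" --pt "0 -110 -100 0" --pt "0 -110 -100 0" --pt "0 -110 -100 0" --pt "0 -110 -100 0" --gripper 40

```text
t: 22.77
tcp_pos: [509.1, 253.7, 196.6]
tool_rot: [-0.102, 0.702, -0.697, 0.107]
contact_force: [-0.5, -0.6, -0.1]
width: 39.7
```

```bash
python3 go.py 538.5 161.3 85 107.2; python3 - <<'E'
from h import *
S=cam("side");T=cam("top")
a=cv2.resize(S["pixels"][130:310,220:440],None,fx=2,fy=2.4);b=cv2.resize(T["pixels"][90:290,160:440],None,fx=2,fy=2.16)
cv2.imwrite("pics/g.png",np.hstack([a,b])[:,:800]); cv2.imwrite("pics/gs.png",S["pixels"])
C=[583.9,17.6]
hsv=cv2.cvtColor(S["pixels"],cv2.COLOR_BGR2HSV)
m=(hsv[...,2]<45).astype(np.uint8)*255
try: print("grip blob side",cv2.boundingRect(big(m,(295,215,340,255))),"start (305,229,25,18)")
except Exception as e: print(e)
E
```

```text
tcp [509.1 253.7 196.6] head -73.01 F [-0.5 -0.6 -0.1] w 39.7 t 22.77 tooly [ 0.006  0.007 -1.   ] j [-0.5   0.52 -0.02  1.77  0.01  0.85 -1.79]
shift [ -0.2 111.1  97.5] roll -0.004
grip blob side (305, 229, 25, 18) start (305,229,25,18)
```

View pics/g.png

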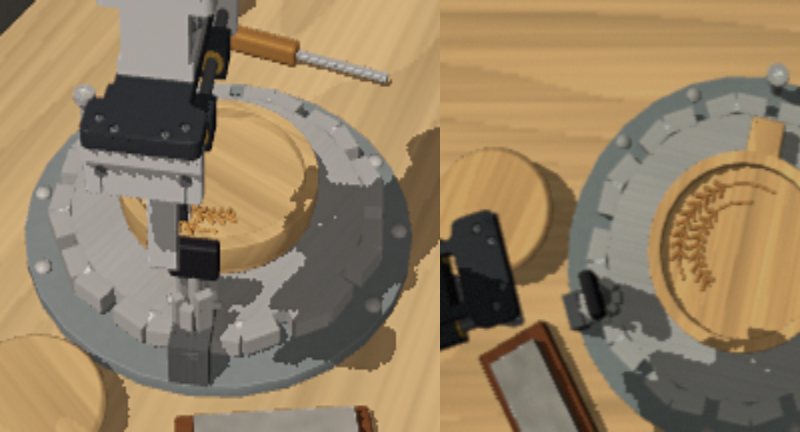

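The grip blob in the side view is pixel for pixel back at its starting box, (305,229), 25x18, so the pin is down and turned back. The tab points at the post, and the robot is clear with no contact force. Handing in.

```bash
python3 -c "
from rig import r
print(r.close_job())"
```

```text
the job is handed in; nothing more can be done
None
```

I pulled the pin and parked it in its rest notch. I then held the dish by its tab and swung it 60° anticlockwise to the post, turned the pin back and let it spring into the slot. I handed the job in at about 23 s; no verdict was reported.

**Last checks:**
- **Pin:** the spring was still pulling down with about 6 N some 1.5 mm above the seat. After release, the grip appears in the side picture at exactly its starting pixels, so the pin is fully in and turned back.
- **Tab:** it points at the post in the top view. I measured the swing as 60.1°.
- **Robot:** it stands clear, about 100 mm from the pin, with contact force below 1 N.
- **Other objects:** the stone, blank and gouge looked in place in the last pictures. The mallet was outside that last crop; I last saw part of it, still standing, after the swing, and nothing went near it.

One measurement disagreed: the side-view fits of the plate and dish centres were off by 8 to 9 mm from the top view, because parts were hidden. I used the top-view centre, and the post, screw, bracket and grip positions agreed with it.

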